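# Stand a bracket up against the fence and load it in the drill vise

### The job

Set the yellow angle bracket down flat in front of the steel fence, upstand on the side away from the fence, and let go; then push its upstand so that its far edge stops against the fence and it tips up to stand on that edge, leaning on the fence by itself, and let go. Then take it by its top end and stand it, still upright, on the bed of the grey vise, squarely in the gap between the jaws, and leave it there. Never drop or fling the bracket, and leave the spray can, tape roll and screwdriver where they are.

Things in the scene. Friction and masses are not known exactly. Their poses are not given: they have to be found in the camera images.
- bracket: Loose yellow steel L-bracket, 0.36 to 0.54 kg. Plate 120 (x) by 60 (y) by 8 mm (z); across its whole -x end an upstand 8 mm thick, its top 50 mm above the underside. Origin: centre of the plate's underside; mass centre at x -15, z 11 mm. Starts flat (z up), upstand nearer the robot. A level push of 6 to 11 N high on the upstand tips it. Stood on its +x end, x points down, the upstand is on top.
- foot (a point): Middle of the end face of the bracket's plate at its +x end (x = 60, y = 0, z = 4 mm in the bracket's frame): the end it must stand on. Steel on steel or wood: friction about 0.6. A fingertip that keeps to one spot of the upstand, moving on an arc about the fence's foot while pressing a little towards it, carries the bracket up; one that rubs down the upstand holds it down.
- heel (a point): Lower outer corner at the upstand end (x = -60, y = 0, z = 0 mm in the bracket's frame): the topmost corner, 120 mm up, once the bracket stands with its former top face against the fence and its upstand poking out above the fence. Past about 82 degrees it falls upright by itself.
- fence: Steel angle bolted to the bench: upright wall 200 mm long (its y), 85 mm high, 10 mm thick, with a foot 8 mm high behind it, reaching to x = 55 mm. Origin: on the bench at the foot of the middle of its front face; x points level through the wall, away from the robot, so the free bench in front is at negative x.
- vise: Fixed grey drill vise, jaws never move. Origin: on the bench under the middle of the jaw gap, z up. Gap 16 mm wide (x -8 to 8), along y, open-ended. Jaws 100 mm long in y, tops 65 mm above the bench; bed between them 25 mm above it. Jaws reach x = 40 and -34 mm. Base 90 mm wide, x -80 to 70 mm; screw with a 60 mm cross handle sticks out to x = -104 mm. -x side nearest the robot.
- spray_can: Bystander: white spray can, 60 mm diameter, 170 mm tall, standing. Origin: centre of its underside.
- tape_roll: Bystander: blue roll of tape lying flat, 100 mm diameter, 40 mm high. Origin: centre of its underside.
- screwdriver: Bystander: screwdriver with green handle lying on the bench, 200 mm long along its x. Origin: middle of its underside.
Things that resemble listed ones, but are neither listed nor needed, are in the scene too. There is more than one size of the bracket; the job needs the smallest.

How it is judged (in metres and radians):
On the way, in this order (a step that is already met when the one before it is completed fails the run):
1. the bracket lies flat on the bench in front of the fence (foot within 200 mm of its face), its foot end towards the fence within 0.35 rad, let go (contact force between the fingers and bracket below 0.1 N and angle between bracket's own z axis and vertical below 0.1 rad and height (world z) of bracket below 0.01 m and x of foot in the frame of fence between -0.2 and 0.005 m and y of foot in the frame of fence between -0.09 and 0.09 m and x of heel in the frame of fence below -0.1 m and angle between the x axis of bracket and the x axis of fence, either way round below 0.35 rad), for 0.2 s.
2. the bracket is part way up (foot end down, raised 25 to 65 degrees) with its foot edge on the bench and pressed against the fence (angle between bracket's own x axis and vertical between 2.011 and 2.701 rad and height (world z) of foot below 0.012 m and contact force between bracket and fence above 0.2 N).
3. the bracket stands upright on its foot against the fence (within 0.24 rad of vertical), let go and still (contact force between the fingers and bracket below 0.1 N and angle between bracket's own x axis and vertical above 2.9 rad and height (world z) of foot below 0.01 m and x of foot in the frame of fence between -0.02 and 0.005 m and y of foot in the frame of fence between -0.1 and 0.1 m and linear speed of bracket below 0.02 m/s and angular speed of bracket below 0.1 rad/s), for 0.2 s.
At the end, for the whole second after the job is handed in: The bracket stands on its foot on the vise bed between the jaws (foot within 6 mm of the bed, within 12 mm across and 30 mm along the gap of its middle), within 0.34 rad of upright and 0.2 rad of square with the jaws, let go and at rest; the upstand may point either way (contact force between the fingers and bracket below 0.1 N and angle between bracket's own x axis and vertical above 2.8 rad and angle between the y axis of bracket and the y axis of vise, either way round below 0.2 rad and x of foot in the frame of vise between -0.012 and 0.012 m and y of foot in the frame of vise between -0.03 and 0.03 m and z of foot in the frame of vise below 0.031 m and linear speed of bracket below 0.02 m/s and angular speed of bracket below 0.1 rad/s); the robot touches nothing.
It fails at once if the spray can is moved by more than 30 mm (distance of spray_can from where it was at the start of the episode above 0.03 m).
It fails at once if the tape roll is moved by more than 30 mm (distance of tape_roll from where it was at the start of the episode above 0.03 m).
It fails at once if the screwdriver is moved by more than 30 mm (distance of screwdriver from where it was at the start of the episode above 0.03 m).
It fails at once if the bracket is dropped or flung (faster than 1.2 m/s) (linear speed of bracket above 1.2 m/s).
It also fails if it takes over 70 s, if anything falls off the work surface, if the arm or the gripper's body presses on something with over 40 N, if the wrist force passes 120 N, or if a joint passes its speed limit or range.

### The arm

A 6-joint arm with a two-finger parallel gripper is mounted at the origin on the work surface. World frame = base frame: x ahead of the robot, y to its left, z up, the work surface at z = 0. Lengths are in mm, angles in rad, forces in N, time in s.
With the tool pointing down it reaches from about 350 to 775 mm from the base axis. Payload 7.3 kg.
Tool frame: the origin (TCP) lies midway between the tips of the shut fingers; the grasp point (between the pads) lies 19 mm behind it (bot.hold_point_z is the distance from the TCP to the grasp point, in mm); z points along the fingers, y is the direction in which the jaws open and shut (so a half turn about z gives the same grasp; the last joint's range is limited). The gripper opens to 92 mm and grips with 3 to 60 N. Pads are 19 mm wide; open, the fingers measure 130 mm over their backs; the gripper's body (75 mm by 190 mm) begins 47 mm behind the grasp point.
Start: joints at [0.979, 0.342, 1.524, -0, 1.275, -0.146], TCP at [226.358, 473.716, 226.741] pointing down, gripper open.
Joint ranges: [-2.53, 2.53], [-0.77, 2.02], [0.04, 2.7], [-1, 4.14], [0.28, 2.66], [-3.11, 3.11]. Speed limits (rad/s): [2.57, 2.57, 3.14, 3.14, 3.14, 3.14].

### API

Orientations are given as [roll, pitch, yaw] about the fixed x, y, z axes, in that order (R = Rz(yaw) Ry(pitch) Rx(roll)).
In Python, from plant import bot gives the robot as it stands.
- The arm moves only by the tool servo_tool, never from a script. Its argument "series" is a list of rows, each a list of 5 numbers: the opening, from 0 (shut) to 1 (fully open), then the shift along the tool's x, y, z each as a share of 50 mm, from -1 to 1, then the turn about the tool's z as a share of 90 degrees, from -1 to 1. In form: [[gripper, tx, ty, tz, spin], ...]. A call has 1 to 20 rows; each row shifts and turns the commanded pose from where the row before left it, along the tool's axes as they then stand; what a row does not reach is not made up. A row lasts 1/8 s, in which the tool goes at most 62.5 mm and 10.7 degrees, less where a joint would pass 70% of its speed; a pose out of reach is approached as far as the arm can. A call with a number of a shift or a turn outside -1 to 1 is refused whole. A call with a gripper value outside its range is refused whole. The fingers move at their own pace and stop on an object; the grip force is fixed at half the most. Time passes only in rows, so rows that do not move let the fingers close. It gives the time, the measured TCP pose, the force and the opening at its end, in the units of the state.
- bot.get_obs(): the state, without advancing time (a new reading comes with each control period).
- bot.capture(name): name is "scene" or "top" or "wrist"; returns the picture (384x512x3 uint8, red, green, blue); there is no depth.
- bot.camera_model(name): a dict with "mtx" (3x3 intrinsics, pixels), "world_from_camera" (4x4, takes a point from camera to world coordinates). Camera axes: x right, y up, looking along -z (the intrinsics and any distortion apply to the point x, -y, -z); pixel columns grow to the right and rows downward; lengths in mm; the calibration is good to about 2 mm. A picture is of the moment at which its call begins: read the wrist's pose just before it. camera_model takes no time and is no camera call; for the wrist camera it gives the pose at the moment of the call.
- bot.close_job(): hands the job in, once; it reports no verdict.
Trained networks look in the newest picture that a camera, given by its name, has taken for a name from the list of things; names that differ only in an ending like _2 or _b are one class to them, and where a whole thing is asked for, a point or a joint stands for the part that bears it (a point fixed in the world has none). Each returns a list of dicts, best first, with "p" (0 to 1); they miss things now and then, are a little off and sometimes report something else, mostly with a low value. They report only what shows in the picture. A call takes as long as a camera call. They do not tell look-alikes from the thing itself.
- bot.outline_of(camera, label): "mask" (384x512 bool, what is visible of it).
- bot.pinpoint(camera, label): "point" ([x, y, z] in mm, in the coordinates of the camera as it stood for that picture, good to about 4 mm: a listed point, or the origin of a listed thing).
The state is a dict: "time": time; "joint_positions": joint angles; "dq": joint speeds; "tau": joint torques, N m; "tool_pos": TCP position; "tcp_rot": TCP orientation; "contact_force": force on the tool from outside, world axes, zero at the start; "moment": the same for the moment, N m; "grip_width": finger opening in mm.
Only numpy, scipy, OpenCV 4.12 (cv2) and the standard library are available. Lean on these libraries where they do the work, as an engineer would, in place of code of your own. Each camera call takes 0.05 s, during which the arm holds its last target.

## Working session

There is one attempt and no reset: what is moved stays moved. The work goes in short steps, Python scripts to look and compute and a tool call to move; the robot and the scene stay as the last step left them, time stands still between calls to the robot, and variables do not carry over. Pictures are saved under pics/ and viewed, and the job is handed in when it is done.

Besides the shell and the picture viewer there is one more tool, called after "Emit:" by a JSON object that holds its "method" and its "body". servo_tool: Moves the arm, as the interface text tells. Shift numbers are shares of 50 mm and turn numbers shares of 90 degrees, none past 1 either way. Its arguments: {"type":"object","properties":{"series":{"type":"array"}},"required":["series"]}

```bash
ls -la; mkdir -p pics; cat > h.py <<'E'
import numpy as np, cv2
from plant import bot
def save(n,img): cv2.imwrite('pics/'+n+'.png',cv2.cvtColor(img,cv2.COLOR_RGB2BGR))
def w(cam,p,M=None):
    M=bot.camera_model(cam)['world_from_camera'] if M is None else M
    return (np.array(M)@np.r_[p,1])[:3]
def ray(cam,uv,z,M=None):
    m=bot.camera_model(cam); K=np.array(m['mtx']); M=np.array(m['world_from_camera']) if M is None else M
    d=np.linalg.inv(K)@np.r_[uv,1]; d=np.array([d[0],-d[1],-d[2]])
    D=M[:3,:3]@d; o=M[:3,3]; return o+D*(z-o[2])/D[2]
def proj(cam,P):
    m=bot.camera_model(cam); K=np.array(m['mtx']); M=np.array(m['world_from_camera'])
    c=np.linalg.inv(M)@np.r_[P,1]; q=K@np.array([c[0],-c[1],-c[2]]); return q[:2]/q[2]
E
python3 - <<'E'
from h import *
np.set_printoptions(precision=1,suppress=True)
for c in ['scene','top','wrist']:
    save(c+'0',bot.capture(c)); m=bot.camera_model(c); print(c,np.array(m['world_from_camera'])[:3,3],{k:np.array(v).shape for k,v in m.items()})
for c in ['scene','top']:
  for l in ['bracket','foot','heel','fence','vise','spray_can','tape_roll','screwdriver']:
    print(c,l,[(round(r['p'],2),w(c,r['point']),proj(c,w(c,r['point']))) for r in bot.pinpoint(c,l)])
print(bot.get_obs())
E
```

```text
total 12
drwxr-xr-x  3 agent agent 4096 Dec  7 16:58 .
drwxr-xr-x 23 root  root  4096 Dec  7 16:58 ..
drwxr-xr-x  2 agent agent 4096 Dec  7 16:58 pics
scene [1240.4 -602.6  737.6] {'mtx': (3, 3), 'world_from_camera': (4, 4)}
top [496.5 -58.5 890.8] {'mtx': (3, 3), 'world_from_camera': (4, 4)}
wrist [158.9 507.  385.5] {'mtx': (3, 3), 'world_from_camera': (4, 4)}
scene bracket [(0.94, array([ 542.5, -269.7,    1.3]), array([193.1, 230.4]))]
scene foot [(0.82, array([ 599.6, -261.3,    8.6]), array([209.8, 240.5])), (0.74, array([ 261.6, -342.6,    6.6]), array([110.3, 181.6])), (0.57, array([ 623.1, -360.1,    7.8]), array([175.7, 269.1]))]
scene heel [(0.96, array([ 566.3, -524.3,    1.4]), array([ 88.9, 294.4])), (0.74, array([ 430.2, -381.6,    3.7]), array([125.3, 224.7])), (0.61, array([ 473.6, -278. ,    3.2]), array([174.4, 215.3]))]
scene fence [(0.96, array([574.7, -23.7,  -1.3]), array([285.6, 193.8]))]
scene vise []
scene spray_can [(0.91, array([763.4, 185.8,   0. ]), array([402.3, 196.7]))]
scene tape_roll [(0.77, array([ 744.2, -171.5,    2.9]), array([284.3, 261.6]))]
s
[... 797 characters left out ...]
, array([243.5, 186.1]))]
top vise []
top spray_can [(0.8, array([758.3, 185.5,  -1.4]), array([157.1, 110.7])), (0.29, array([460.2, 259. ,   1.6]), array([121.6, 235.3]))]
top tape_roll [(0.62, array([ 750.1, -170.3,   -1.2]), array([304.8, 115. ]))]
top screwdriver [(0.83, array([370.6, -38. ,  -1. ]), array([248.8, 274.6]))]
{'time': 0.95, 'joint_positions': array([ 1. ,  0.3,  1.5,  0. ,  1.3, -0.1]), 'dq': array([-0.,  0.,  0.,  0.,  0., -0.]), 'tau': array([ -0. , -43.1, -24.4,   0.1,   0. ,   0. ]), 'tool_pos': array([226.3, 473.7, 226.8]), 'tcp_rot': array([3.1, 0. , 2.7]), 'contact_force': array([0.2, 0.6, 0.1]), 'moment': array([-0. ,  0. ,  0.1]), 'grip_width': 91.64770418785179}
```

View pics/scene0.png

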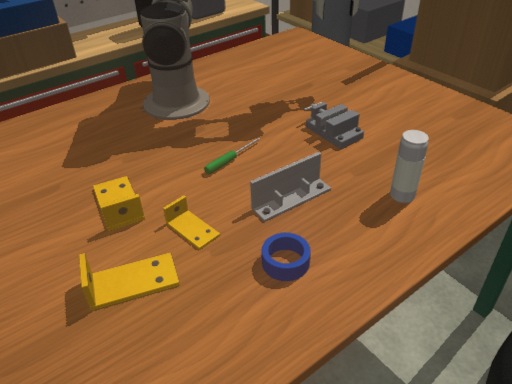

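View pics/top0.png

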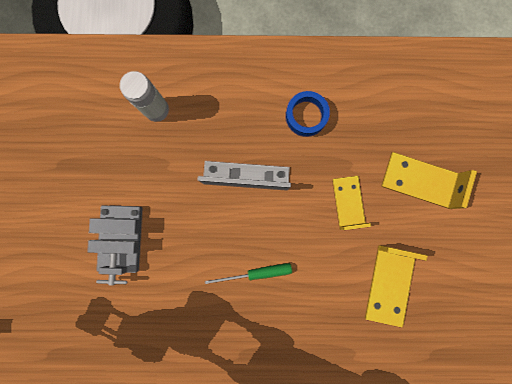

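View pics/wrist0.png

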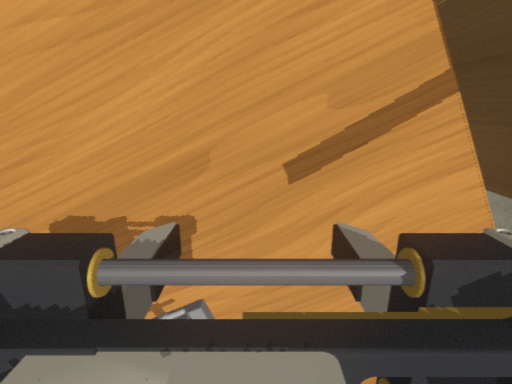

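```bash
python3 - <<'E'
from h import *
im=cv2.imread('pics/top0.png')
def crop(n,x0,y0,x1,y1,s): cv2.imwrite(f'pics/{n}.png',cv2.resize(im[y0:y1,x0:x1],None,fx=s,fy=s,interpolation=cv2.INTER_CUBIC))
crop('c_b',320,165,390,240,8); crop('c_f',190,150,300,200,7); crop('c_v',75,195,175,295,6)
for l in ['bracket','fence','vise']:
  for c in ['top']:
    for r in bot.outline_of(c,l):
      m=r['mask'].astype(np.uint8); ys,xs=np.where(m); print(l,r['p'],m.sum(),xs.min(),xs.max(),ys.min(),ys.max(),cv2.minAreaRect(np.c_[xs,ys].astype(np.float32)))
for p in ['vise']: print([ (r['p'],w('scene',r['point'])) for r in bot.pinpoint('scene',p)])
E
```

```text
bracket 0.82 2964 365 425 246 326 ((393.2808837890625, 286.4494323730469), (49.019378662109375, 76.30232238769531), 12.994616508483887)
bracket 0.73 3345 87 141 206 284 ((113.46461486816406, 244.6369171142578), (52.58557891845703, 79.32212829589844), 3.1798300743103027)
bracket 0.72 3168 382 474 153 209 ((427.0111389160156, 182.1179656982422), (88.21988677978516, 41.89882278442383), 12.994616508483887)
fence 0.87 1967 198 289 162 189 ((243.81845092773438, 175.2677001953125), (91.30364990234375, 24.073989868164062), 3.1798300743103027)
vise 0.72 3233 87 141 205 284 ((113.38615417480469, 244.54922485351562), (52.419166564941406, 79.0447769165039), 3.1798300743103027)
[]
```

View pics/c_b.png

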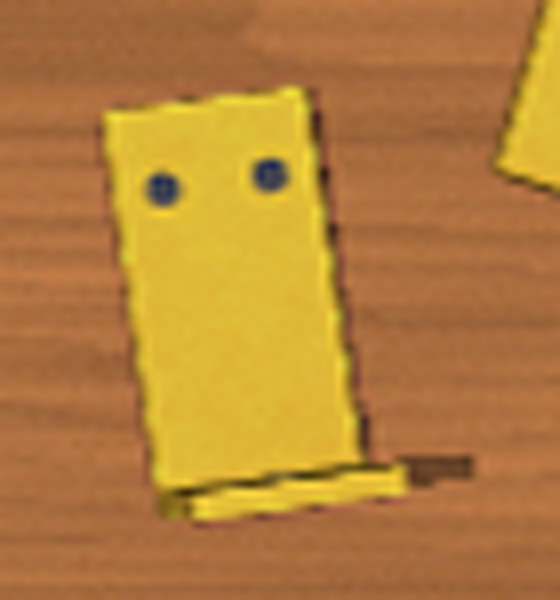

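View pics/c_f.png

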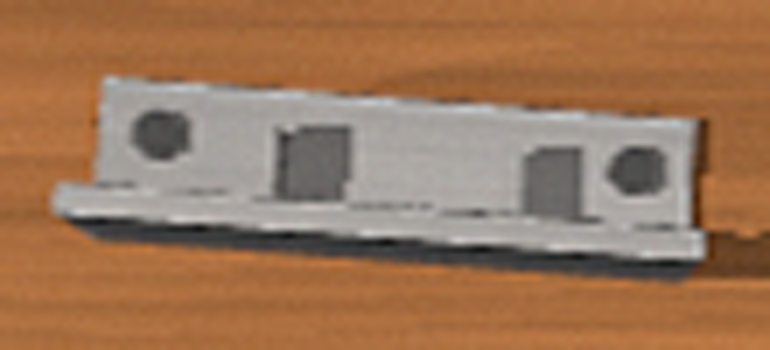

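View pics/c_v.png

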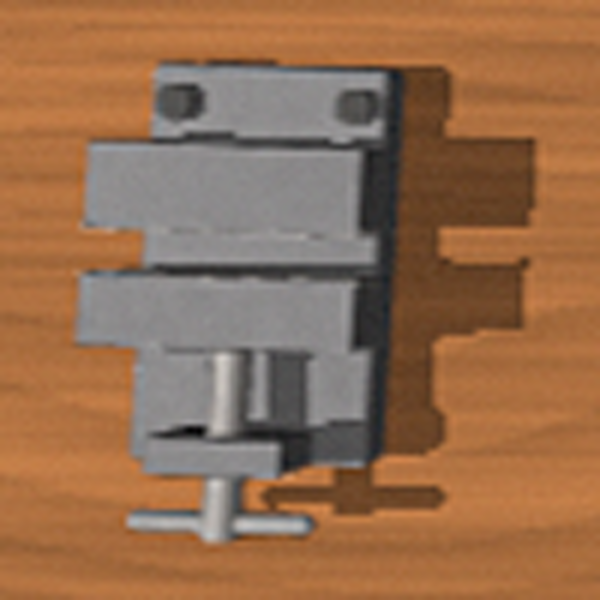

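```bash
python3 - <<'E'
from h import *
np.set_printoptions(precision=1,suppress=True)
def g(off,s,pts,z): 
    r=[ray('top',(np.array(p)+.5)/s-.5+np.array(off),z)[:2] for p in pts]; return np.array(r)
b=g((320,165),8,[(105,113),(308,88)],8); print('plate foot end',b, np.hypot(*(b[0]-b[1])), b.mean(0))
u=g((320,165),8,[(193,520),(408,493),(405,465)],50); print('upst',u,np.hypot(*(u[0]-u[1])),u[:2].mean(0))
d=b.mean(0)-u[:2].mean(0);print('len',np.hypot(*d),'yaw',np.degrees(np.arctan2(d[1],d[0])))
f=g((190,150),7,[(57,212),(703,258)],85); e=f[0]-f[1];print('fence',f,np.hypot(*e),f.mean(0),np.degrees(np.arctan2(-e[0],e[1])))
for p in ([(90,140),(362,150)],[(85,226),(361,233)],[(80,270),(356,280)],[(78,342),(355,348)]):
    f=g((75,195),6,p,65);e=f[0]-f[1];print('vise',f,np.hypot(*e),f.mean(0),np.degrees(np.arctan2(-e[0],e[1])))
f=g((75,195),6,[(155,65),(390,70)],25);print(f,f.mean(0))
f=g((75,195),6,[(152,138),(388,140)],25);print(f,f.mean(0))
print(np.array(bot.camera_model('top')['world_from_camera']), bot.camera_model('top')['mtx'])
E
```

```text
plate foot end [[ 595.  -234.1]
 [ 602.7 -294.1]] 60.500442931481786 [ 598.8 -264.1]
upst [[ 476.9 -248.9]
 [ 484.7 -308.8]
 [ 492.4 -308.1]] 60.38781098244185 [ 480.8 -278.9]
len 118.96486436984817 yaw 7.122537157052157
fence [[ 582.2   70.9]
 [ 569.2 -127. ]] 198.2556381074459 [575.7 -28.1] -3.7703802705053397
vise [[499.9 307. ]
 [496.7 208.7]] 98.37546560620596 [498.3 257.9] -1.8240953229586494
vise [[468.9 307.5]
 [466.9 208.1]] 99.43805291637076 [467.9 257.8] -1.1853700687739634
vise [[453.2 308.6]
 [450.  209.3]] 99.33823798786983 [451.6 259. ] -1.809982566049784
vise [[427.5 308.2]
 [425.8 208.9]] 99.35199422513546 [426.6 258.6] -0.9923455579389271
[[528.6 301.3]
 [527.2 212. ]] [527.9 256.7]
[[500.9 301.3]
 [500.6 211.9]] [500.8 256.6]
[[  0.    1.   -0.1 496.5]
 [ -1.    0.    0.  -58.5]
 [  0.    0.1   1.  890.8]
 [  0.    0.    0.    1. ]] [[377.7   0.  260.9]
 [  0.  377.7 188.3]
 [  0.    0.    1. ]]
```

```bash
cat >> h.py <<'E'
def tool(): 
    o=bot.get_obs(); return o
def plan(p0,yaw0,way):
    """way: list of (x,y,z,yawdeg,nrows,grip). prints rows (spin first part of frame at row start)"""
    p=np.array(p0,float); y=float(yaw0); out=[]
    for (tx,ty,tz,tyaw,n,g) in way:
        st=p.copy(); y0=y
        for i in range(1,n+1):
            tgt=st+(np.array([tx,ty,tz])-st)*i/n; d=tgt-p
            c,s=np.cos(np.radians(y)),np.sin(np.radians(y))
            loc=np.array([d@[c,s,0],d@[s,-c,0],-d[2]])
            r=np.round(loc/50,3); dy=y0+(tyaw-y0)*i/n-y
            sp=np.round(-dy/90,3)
            assert abs(r).max()<=1 and abs(sp)<=.119,(r,sp)
            out.append([g,*[float(v) for v in r],float(sp)])
            l=r*50; p=p+np.array([c*l[0]+s*l[1],s*l[0]-c*l[1],-l[2]]); y=y-sp*90
    for k in range(0,len(out),20): print(str([[v+0.0 for v in r] for r in out[k:k+20]]).replace(' ',''))
    print('end',p,y); return p,y
E
python3 - <<'E'
from h import *
o=bot.get_obs(); yaw=np.degrees(o['tcp_rot'][2]); print(o['tool_pos'],o['tcp_rot'],yaw)
plan(o['tool_pos'],yaw,[(380,90,200,187.1,10,1),(530,-273,120,187.1,10,1)])
E
```

```text
[226.37244258 473.70344778 226.72626212] [3.14152134e+00 1.98902310e-05 2.69580555e+00] 154.45828033786532
[[1.0,-0.608,-0.56,0.053,-0.036],[1.0,-0.576,-0.593,0.054,-0.037],[1.0,-0.54,-0.626,0.053,-0.036],[1.0,-0.503,-0.655,0.054,-0.036],[1.0,-0.466,-0.683,0.053,-0.036],[1.0,-0.427,-0.708,0.054,-0.037],[1.0,-0.385,-0.732,0.053,-0.036],[1.0,-0.343,-0.752,0.054,-0.036],[1.0,-0.299,-0.77,0.053,-0.036],[1.0,-0.256,-0.787,0.054,-0.037],[1.0,-0.208,-0.758,0.16,0.0],[1.0,-0.207,-0.757,0.16,0.0],[1.0,-0.208,-0.758,0.16,0.0],[1.0,-0.207,-0.757,0.16,0.0],[1.0,-0.208,-0.758,0.16,0.0],[1.0,-0.208,-0.757,0.16,0.0],[1.0,-0.207,-0.758,0.16,0.0],[1.0,-0.208,-0.758,0.16,0.0],[1.0,-0.207,-0.757,0.16,0.0],[1.0,-0.208,-0.758,0.16,0.0]]
end [ 530.00129322 -273.01359835  119.97626212] 187.12828033786542
```

Emit:
{"method": "servo_tool", "body": {"series": [[1, -0.6, -0.55, 0.05, -0.036], [1, -0.57, -0.6, 0.05, -0.036], [1, -0.54, -0.62, 0.05, -0.036], [1, -0.5, -0.65, 0.05, -0.036]]}}

```text
time: 1.65
tool_pos: [287.5, 320.1, 216.8]
tcp_rot: [3.141, 0.0, 2.924]
contact_force: [-0.2, 0.1, -0.2]
grip_width: 91.8
```

```bash
python3 - <<'E'
from h import *
o=bot.get_obs(); yaw=np.degrees(o['tcp_rot'][2]); print(o['tool_pos'],yaw)
plan(o['tool_pos'],yaw,[(390,80,180,187.1,6,1),(530,-273,120,187.1,9,1)])
E
```

```text
[287.51112391 320.05710913 216.80314273] 167.54660733432306
[[1.0,-0.506,-0.708,0.123,-0.036],[1.0,-0.466,-0.735,0.122,-0.036],[1.0,-0.423,-0.76,0.123,-0.037],[1.0,-0.378,-0.784,0.123,-0.036],[1.0,-0.333,-0.803,0.122,-0.036],[1.0,-0.287,-0.822,0.123,-0.036],[1.0,-0.212,-0.817,0.133,0.0],[1.0,-0.212,-0.817,0.134,0.0],[1.0,-0.212,-0.816,0.133,0.0],[1.0,-0.213,-0.817,0.133,0.0],[1.0,-0.212,-0.817,0.134,0.0],[1.0,-0.212,-0.817,0.133,0.0],[1.0,-0.212,-0.816,0.133,0.0],[1.0,-0.212,-0.817,0.134,0.0],[1.0,-0.212,-0.817,0.133,0.0]]
end [ 529.98869806 -273.01013869  120.00314273] 187.0766073343231
```

Emit:
{"method": "servo_tool", "body": {"series": [[1, -0.51, -0.71, 0.12, -0.036], [1, -0.47, -0.73, 0.12, -0.036], [1, -0.42, -0.76, 0.12, -0.036], [1, -0.38, -0.78, 0.12, -0.036], [1, -0.33, -0.8, 0.12, -0.036], [1, -0.29, -0.82, 0.12, -0.036], [1, -0.21, -0.82, 0.13, 0], [1, -0.21, -0.82, 0.13, 0], [1, -0.21, -0.82, 0.13, 0], [1, -0.21, -0.82, 0.13, 0], [1, -0.21, -0.82, 0.13, 0], [1, -0.21, -0.82, 0.13, 0], [1, -0.21, -0.82, 0.13, 0], [1, -0.21, -0.82, 0.13, 0], [1, -0.21, -0.82, 0.13, 0], [1, 0, 0, 0, 0]]}}

```text
time: 3.65
tool_pos: [527.3, -276.2, 121.2]
tcp_rot: [-3.141, -0.0, -3.025]
contact_force: [-0.7, 1.4, 0.2]
grip_width: 92.3
```

```bash
python3 - <<'E'
from h import *
np.set_printoptions(precision=1,suppress=True)
save('w1',bot.capture('wrist')); save('t1',bot.capture('top'))
M=np.array(bot.camera_model('wrist')['world_from_camera']); print(M[:3])
for l in ['bracket','foot','heel']: print(l,[(round(r['p'],2),w('wrist',r['point'],M)) for r in bot.pinpoint('wrist',l)])
print(bot.get_obs()['tool_pos'],bot.get_obs()['tcp_rot'])
E
```

```text
[[  -0.1   -1.    -0.3  452.6]
 [   1.    -0.1   -0.  -282.1]
 [   0.    -0.3    1.   281. ]]
bracket [(0.95, array([ 541.4, -269. ,    3.5]))]
foot [(0.78, array([ 602. , -255.5,    5.9]))]
heel [(0.84, array([ 565.1, -517.7,    4.9])), (0.7, array([ 430.5, -376.8,    5.1])), (0.57, array([ 481.2, -271.7,    3.2]))]
[ 527.  -272.6  122.5] [ 3.1  0.  -3. ]
```

View pics/w1.png

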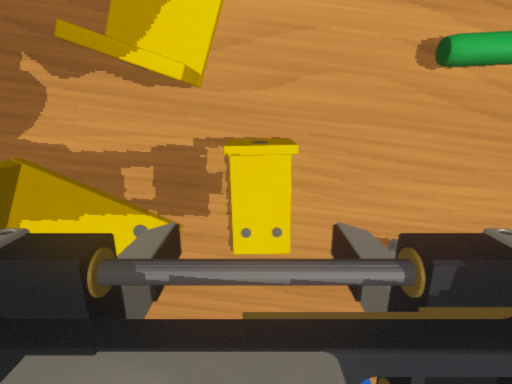

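View pics/t1.png

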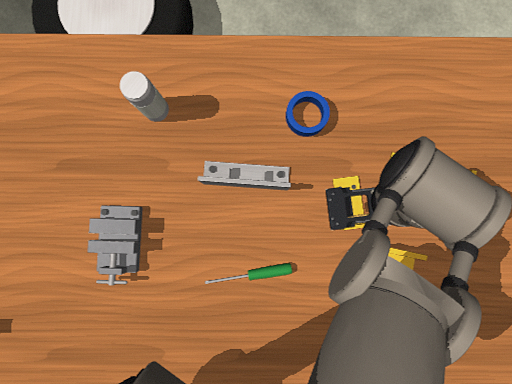

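Emit:
{"method": "servo_tool", "body": {"series": [[1, 0, 0, 0.7, 0], [1, 0, 0, 0.7, 0], [1, 0, 0, 0.6, 0], [1, 0, 0, 0.3, 0], [1, 0, 0, 0, 0]]}}

```text
time: 4.53
tool_pos: [526.9, -273.0, 6.9]
tcp_rot: [3.141, -0.001, -3.021]
contact_force: [1.7, -0.5, -0.1]
grip_width: 91.5
```

Emit:
{"method": "servo_tool", "body": {"series": [[1, 0, 0, 0.09, 0], [0.5, 0, 0, 0, 0], [0.4, 0, 0, 0, 0], [0, 0, 0, 0, 0], [0, 0, 0, 0, 0], [0, 0, 0, 0, 0]]}}

```text
time: 5.28
tool_pos: [527.1, -273.4, 2.9]
tcp_rot: [3.141, -0.0, -3.022]
contact_force: [-0.8, 2.2, 4.4]
grip_width: 59.2
```

```bash
python3 - <<'E'
from h import *
plan([527.1,-273.2,3],186.9,[(527.1,-273.2,23,186.9,2,0),(491,-230,33,186.9,4,0),(491,-22.5,33,176.2,10,0)])
E
```

```text
[[0.0,0.0,0.0,-0.2,0.0],[0.0,0.0,0.0,-0.2,0.0],[0.0,0.153,0.236,-0.05,0.0],[0.0,0.153,0.236,-0.05,0.0],[0.0,0.154,0.236,-0.05,0.0],[0.0,0.153,0.236,-0.05,0.0],[0.0,-0.05,0.412,0.0,0.012],[0.0,-0.042,0.413,0.0,0.012],[0.0,-0.034,0.414,0.0,0.012],[0.0,-0.027,0.414,0.0,0.012],[0.0,-0.018,0.414,0.0,0.011],[0.0,-0.012,0.415,0.0,0.012],[0.0,-0.004,0.415,0.0,0.012],[0.0,0.005,0.415,0.0,0.012],[0.0,0.011,0.415,0.0,0.012],[0.0,0.02,0.415,0.0,0.012]]
end [491.01348941 -22.49083744  33.        ] 176.18999999999988
```

Emit:
{"method": "servo_tool", "body": {"series": [[0, 0, 0, -0.2, 0], [0, 0, 0, -0.2, 0], [0, 0.15, 0.24, -0.05, 0], [0, 0.15, 0.24, -0.05, 0], [0, 0.15, 0.24, -0.05, 0], [0, 0.15, 0.24, -0.05, 0]]}}

```text
time: 6.02
tool_pos: [491.0, -228.9, 32.9]
tcp_rot: [3.142, -0.0, -3.022]
contact_force: [0.6, 0.9, -4.1]
grip_width: 59.2
```

```bash
python3 - <<'E'
from h import *
save('w2',bot.capture('wrist')); o=bot.get_obs(); print(o['tool_pos'],o['contact_force'],o['grip_width'])
E
```

```text
[ 489.67758311 -227.29231223   32.93343995] [-1.95600223  1.91935014 -3.32429099] 59.2257266699452
```

View pics/w2.png

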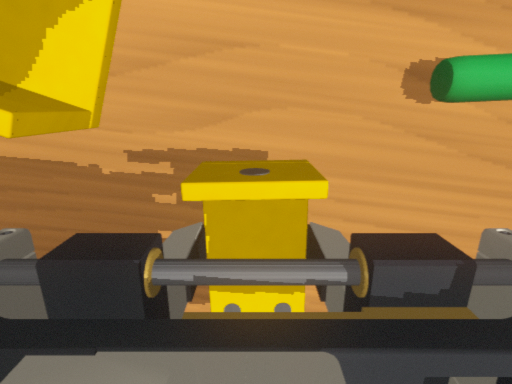

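Bracket held level between the fingers (upstand at pixels 183–327, row ~180). On to the fence.

Emit:
{"method": "servo_tool", "body": {"series": [[0, -0.05, 0.41, 0, 0.012], [0, -0.04, 0.41, 0, 0.012], [0, -0.034, 0.41, 0, 0.012], [0, -0.027, 0.41, 0, 0.012], [0, -0.018, 0.41, 0, 0.012], [0, -0.012, 0.41, 0, 0.012], [0, -0.004, 0.41, 0, 0.012], [0, 0.005, 0.41, 0, 0.012], [0, 0.011, 0.41, 0, 0.012], [0, 0.02, 0.41, 0, 0.011], [0, 0, 0, 0, 0], [0, 0, 0, 0.2, 0], [0, 0, 0, 0.2, 0], [0, 0, 0, 0.1, 0], [0, 0, 0, 0, 0]]}}

```text
time: 7.95
tool_pos: [491.5, -24.5, 7.0]
tcp_rot: [3.141, -0.001, 3.074]
contact_force: [-0.8, 0.2, -3.1]
grip_width: 59.0
```

```bash
python3 - <<'E'
from h import *
np.set_printoptions(precision=1,suppress=True)
save('w3',bot.capture('wrist')); o=bot.get_obs(); print(o['tool_pos'],o['contact_force'],o['grip_width'],np.degrees(o['tcp_rot']))
save('s3',bot.capture('scene'))
for c,l in [('scene','foot'),('scene','bracket'),('scene','heel'),('wrist','heel'),('wrist','bracket')]: print(c,l,[(round(r['p'],2),w(c,r['point'])) for r in bot.pinpoint(c,l)])
E
```

```text
[491.8 -24.4   7.4] [ 0.   0.1 -3. ] 59.48511966675037 [180.   -0.  176.1]
scene foot [(0.72, array([ 620.8, -361.2,   11.3])), (0.63, array([ 262.1, -338.9,    7.6]))]
scene bracket [(0.9, array([ 592.7, -441.8,   -1.7])), (0.87, array([ 348. , -362. ,    1.4])), (0.51, array([507. , -26.7,   5.3]))]
scene heel [(0.75, array([ 564.8, -522.5,    0.9])), (0.7, array([440.4, -23.3,   7.4])), (0.63, array([ 427.1, -382.5,    4.2]))]
wrist heel [(0.79, array([447.4, -17.9,   6.8]))]
wrist bracket [(0.76, array([504.2, -24.6,   8.4])), (0.26, array([374.2, -35.7,   3.2]))]
```

View pics/s3.png

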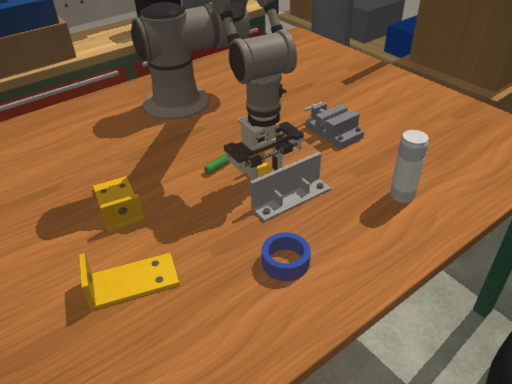

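Emit:
{"method": "servo_tool", "body": {"series": [[0, 0, 0, 0.06, 0], [0, 0, 0, 0.03, 0], [0, 0, 0, 0, 0]]}}

```text
time: 8.68
tool_pos: [491.8, -24.2, 3.1]
tcp_rot: [3.141, -0.0, 3.074]
contact_force: [0.2, 0.2, -4.2]
grip_width: 59.6
```

Emit:
{"method": "servo_tool", "body": {"series": [[0, 0, 0, 0.015, 0], [0, 0, 0, 0, 0]]}}

```text
time: 8.93
tool_pos: [491.9, -24.2, 2.9]
tcp_rot: [3.142, 0.0, 3.074]
contact_force: [-1.9, 0.6, 4.7]
grip_width: 59.5
```

Touched down. Release and look.

Emit:
{"method": "servo_tool", "body": {"series": [[1, 0, 0, 0, 0], [1, 0, 0, 0, 0], [1, 0, 0, 0, 0], [1, 0, 0, 0, 0], [1, 0, 0, -0.8, 0], [1, 0, 0, -0.9, 0], [1, 0.6, 0, -0.2, 0], [0, 0.8, 0, 0, 0], [0, 0.8, 0, 0, 0]]}}

```text
time: 10.05
tool_pos: [381.0, -16.7, 97.6]
tcp_rot: [-3.142, 0.001, 3.074]
contact_force: [-0.4, -0.2, 0.3]
grip_width: 76.0
```

```bash
python3 - <<'E'
from h import *
np.set_printoptions(precision=1,suppress=True)
save('w4',bot.capture('wrist')); o=bot.get_obs(); print(o['tool_pos'],o['contact_force'],o['grip_width'],np.degrees(o['tcp_rot']))
im=bot.capture('top');save('t4',im); cv2.imwrite('pics/t4c.png',cv2.resize(cv2.cvtColor(im,cv2.COLOR_RGB2BGR)[150:260,190:310],None,fx=6,fy=5.4,interpolation=cv2.INTER_CUBIC))
for c,l in [('top','foot'),('top','bracket'),('top','heel'),('wrist','foot'),('wrist','heel'),('wrist','fence')]: print(c,l,[(round(r['p'],2),w(c,r['point'])) for r in bot.pinpoint(c,l)])
E
```

```text
[374.9 -15.4  96.7] [-6.   1.6 -1. ] 72.60236414205744 [179.9  -0.4 176.2]
top foot [(0.87, array([ 617.2, -357.6,    5.2])), (0.73, array([565.9, -26.8,   3.9])), (0.61, array([ 261.2, -345.7,    5.6])), (0.35, array([512.1, -28.4,   6.2]))]
top bracket [(0.97, array([ 595.6, -445.5,   -3.4])), (0.93, array([509.1, -26.9,   3.6])), (0.74, array([ 350.5, -365.6,   -0.4]))]
top heel [(0.82, array([ 570.1, -524. ,    2. ])), (0.73, array([ 429.2, -378.4,   -1.4])), (0.62, array([442.8, -26.5,  -1.7]))]
wrist foot []
wrist heel [(0.97, array([447.6, -18.1,   1.1]))]
wrist fence []
```

View pics/t4c.png

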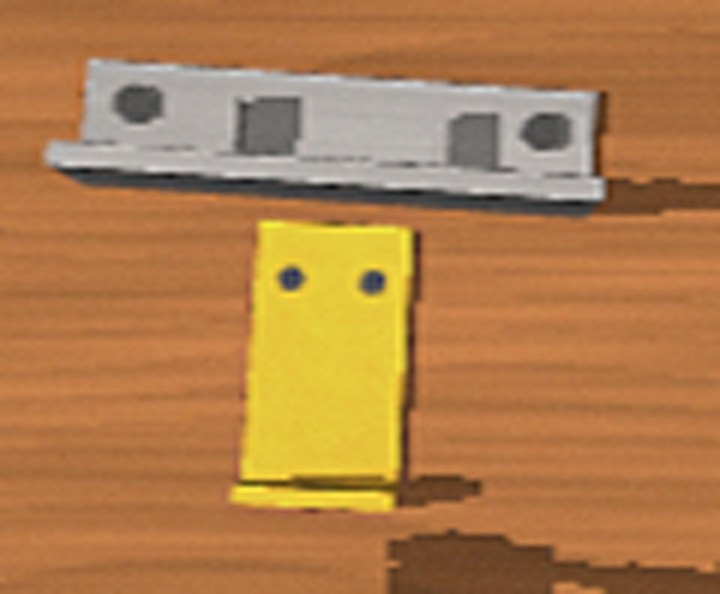

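View pics/w4.png

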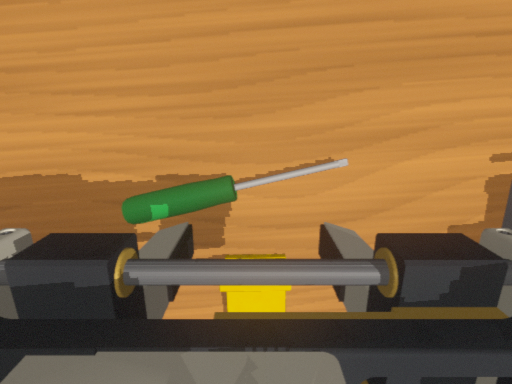

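Emit:
{"method": "servo_tool", "body": {"series": [[0, -0.4, 0, 0, 0], [0, -0.28, 0, 0.4, 0], [0, 0, 0, 0.5, 0], [0, 0, 0, 0.3, 0], [0, 0, 0, 0, 0], [0, 0, 0, 0, 0]]}}

```text
time: 11.2
tool_pos: [416.7, -19.2, 37.8]
tcp_rot: [-3.142, 0.001, 3.074]
contact_force: [0.3, -0.1, 0.2]
grip_width: 0.5
```

```bash
cat >> h.py <<'E'
F0=np.array([575.7,-28.1]); a=np.radians(-3.77); FX=np.array([np.cos(a),np.sin(a)]); FY=np.array([-np.sin(a),np.cos(a)])
def ff(p): d=np.array(p[:2])-F0; return np.array([d@FX,d@FY,p[2]])
E
python3 - <<'E'
from h import *
np.set_printoptions(precision=1,suppress=True)
o=bot.get_obs(); print(ff(o['tool_pos']),o['contact_force'],o['grip_width'],np.degrees(o['tcp_rot']))
E
```

```text
[-159.3   -1.6   37.8] [ 0.3 -0.1  0.2] 0.5179985389628784 [-180.     0.   176.2]
```

Emit:
{"method": "servo_tool", "body": {"series": [[0, -0.2, 0, 0, 0], [0, -0.15, 0, 0, 0], [0, -0.1, 0, 0, 0], [0, 0, 0, 0, 0]]}}

```text
time: 11.7
tool_pos: [439.1, -20.7, 37.5]
tcp_rot: [-3.142, 0.001, 3.074]
contact_force: [0.8, -0.8, 0.4]
grip_width: 0.8
```

Emit:
{"method": "servo_tool", "body": {"series": [[0, -0.06, 0, 0, 0], [0, -0.06, 0, 0, 0], [0, 0, 0, 0, 0]]}}

```text
time: 12.08
tool_pos: [443.2, -20.8, 37.2]
tcp_rot: [3.141, -0.003, 3.074]
contact_force: [-5.4, -0.6, 3.2]
grip_width: 0.3
```

```bash
python3 - <<'E'
from h import *
np.set_printoptions(precision=1,suppress=True)
im=bot.capture('scene'); cv2.imwrite('pics/s5.png',cv2.resize(cv2.cvtColor(im,cv2.COLOR_RGB2BGR)[120:220,200:340],None,fx=5,fy=5,interpolation=cv2.INTER_CUBIC))
o=bot.get_obs(); print(ff(o['tool_pos']),o['contact_force'],o['grip_width'],np.degrees(o['tcp_rot']))
E
```

```text
[-132.7   -1.4   37.2] [-6.  -0.1  3.8] 0.5164674678545261 [180.   -0.2 176.2]
```

View pics/s5.png

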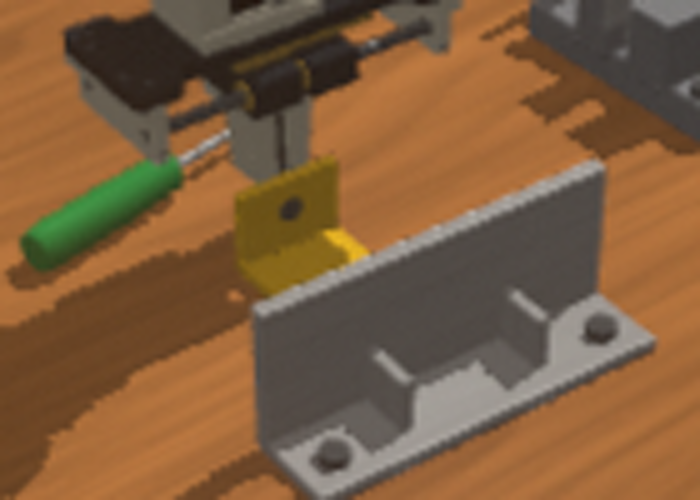

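```bash
cat >> h.py <<'E'
def arc(ths,press,h=38,cmd0=(-130.8,38.0),base=(-132.7,37.5)):
    """rows to follow arc; base: TCP at theta 0 (unpressed); cmd0 current command"""
    c=np.array(cmd0,float); rows=[]
    for t,p in zip(ths,press):
        s,k=np.sin(np.radians(t)),np.cos(np.radians(t))
        x=base[0]-8*s-120*k+h*s+120+p*k; z=base[1]+120*s+h*k-h-p*s
        d=np.round((np.array([x,z])-c)/50,3); rows.append([0,-float(d[0]),0,-float(d[1]),0]); c=c+d*50
    print(rows,'cmd',c); return c
E
python3 - <<'E'
from h import *
arc([3,6,10,14,18],[3]*5)
E
```

```text
[[0, -0.057, 0, -0.111, 0], [0, -0.041, 0, -0.119, 0], [0, -0.064, 0, -0.155, 0], [0, -0.075, 0, -0.149, 0], [0, -0.085, 0, -0.142, 0]] cmd [-114.7   71.8]
```

Emit:
{"method": "servo_tool", "body": {"series": [[0, -0.057, 0, -0.11, 0], [0, -0.041, 0, -0.12, 0], [0, -0.064, 0, -0.155, 0], [0, -0.075, 0, -0.15, 0]]}}

```text
time: 12.62
tool_pos: [454.0, -21.4, 63.7]
tcp_rot: [3.141, -0.006, 3.074]
contact_force: [-7.9, 0.9, 1.6]
grip_width: 0.4
```

```bash
python3 - <<'E'
from h import *
np.set_printoptions(precision=1,suppress=True)
im=bot.capture('scene'); cv2.imwrite('pics/s6.png',cv2.resize(cv2.cvtColor(im,cv2.COLOR_RGB2BGR)[120:220,200:340],None,fx=5,fy=5,interpolation=cv2.INTER_CUBIC))
o=bot.get_obs(); print(ff(o['tool_pos']),o['contact_force'],o['moment'],np.degrees(o['tcp_rot']))
E
```

```text
[-121.1   -1.4   64.5] [-9.9 -0.2  4.1] [ 0.2  1.7 -0. ] [180.   -0.3 176.2]
```

View pics/s6.png

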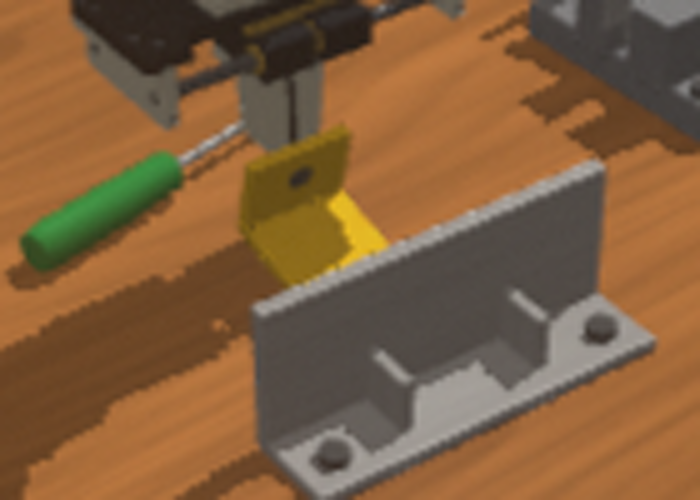

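```bash
python3 - <<'E'
from h import *
c=arc([18,22,26,30,34,38,42,46],[3]*8,cmd0=(-118.9,64.7))
arc([50,54,58,62,66,70,74,78],[3]*8,cmd0=c)
E
```

```text
[[0, -0.084, 0, -0.142, 0], [0, -0.095, 0, -0.135, 0], [0, -0.105, 0, -0.128, 0], [0, -0.114, 0, -0.119, 0], [0, -0.122, 0, -0.111, 0], [0, -0.129, 0, -0.101, 0], [0, -0.138, 0, -0.091, 0], [0, -0.143, 0, -0.08, 0]] cmd [-72.4  110.05]
[[0, -0.15, 0, -0.07, 0], [0, -0.154, 0, -0.059, 0], [0, -0.159, 0, -0.047, 0], [0, -0.162, 0, -0.036, 0], [0, -0.165, 0, -0.024, 0], [0, -0.167, 0, -0.012, 0], [0, -0.169, 0, 0.0, 0], [0, -0.168, 0, 0.012, 0]] cmd [ -7.7  121.85]
```

Emit:
{"method": "servo_tool", "body": {"series": [[0, -0.084, 0, -0.142, 0], [0, -0.095, 0, -0.135, 0], [0, -0.105, 0, -0.128, 0], [0, -0.114, 0, -0.119, 0], [0, -0.122, 0, -0.11, 0]]}}

```text
time: 13.3
tool_pos: [480.0, -23.2, 95.8]
tcp_rot: [3.141, -0.006, 3.075]
contact_force: [-9.5, 1.5, 8.2]
grip_width: 0.5
```

```bash
python3 - <<'E'
from h import *
np.set_printoptions(precision=1,suppress=True)
im=bot.capture('scene'); cv2.imwrite('pics/s7.png',cv2.resize(cv2.cvtColor(im,cv2.COLOR_RGB2BGR)[120:220,200:340],None,fx=5,fy=5,interpolation=cv2.INTER_CUBIC))
o=bot.get_obs(); print(ff(o['tool_pos']),o['contact_force'],o['moment'],np.degrees(o['tcp_rot']))
E
```

```text
[-94.6  -1.5  96.7] [-9.4  0.6 10.3] [0.2 1.9 0. ] [180.   -0.2 176.2]
```

View pics/s7.png

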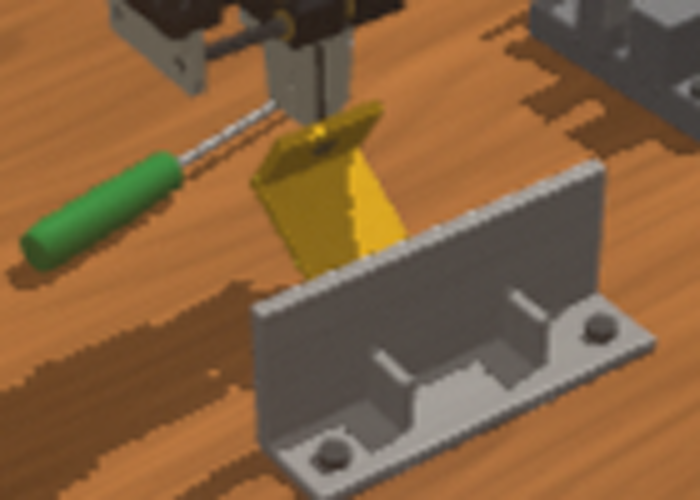

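```bash
python3 - <<'E'
from h import *
c=arc([38,42,46,50,54],[3,2.5,2.5,2.5,2.5],cmd0=(-92.9,96.45),base=(-132.7,39.5))
E
```

```text
[[0, -0.129, 0, -0.141, 0], [0, -0.13, 0, -0.097, 0], [0, -0.144, 0, -0.081, 0], [0, -0.15, 0, -0.071, 0], [0, -0.155, 0, -0.059, 0]] cmd [-57.5 118.9]
```

Emit:
{"method": "servo_tool", "body": {"series": [[0, -0.13, 0, -0.14, 0], [0, -0.13, 0, -0.097, 0], [0, -0.144, 0, -0.08, 0], [0, -0.15, 0, -0.07, 0]]}}

```text
time: 13.85
tool_pos: [510.6, -25.5, 115.7]
tcp_rot: [3.142, 0.001, 3.074]
contact_force: [-3.8, -0.1, 4.4]
grip_width: 0.4
```

```bash
python3 - <<'E'
from h import *
np.set_printoptions(precision=1,suppress=True)
im=bot.capture('scene'); cv2.imwrite('pics/s8.png',cv2.resize(cv2.cvtColor(im,cv2.COLOR_RGB2BGR)[120:220,200:340],None,fx=5,fy=5,interpolation=cv2.INTER_CUBIC))
o=bot.get_obs(); print(ff(o['tool_pos']),o['contact_force'],o['moment'],np.degrees(o['tcp_rot']))
E
```

```text
[-63.8  -1.8 116.2] [-2.6  0.1  4.3] [ 0.1  0.5 -0. ] [-180.     0.2  176.1]
```

View pics/s8.png

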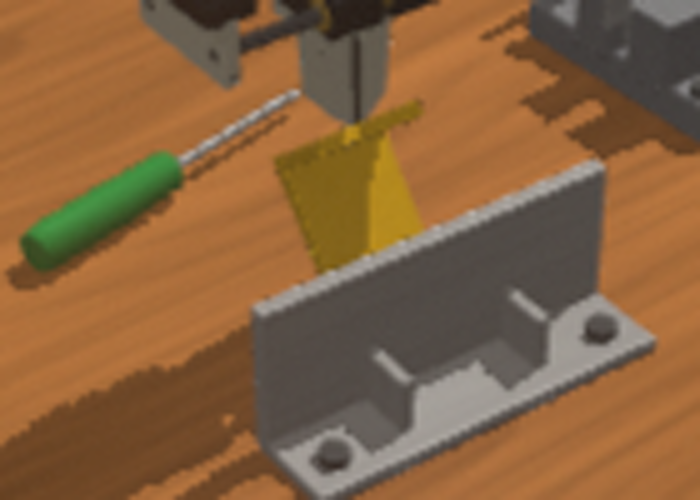

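```bash
python3 - <<'E'
from h import *
c=arc([54,58,62,66,70,74,78,82,86],[3.5]*9,cmd0=(-65.2,115.8),base=(-132.7,39.2))
E
```

```text
[[0, -0.166, 0, -0.04, 0], [0, -0.158, 0, -0.047, 0], [0, -0.162, 0, -0.035, 0], [0, -0.164, 0, -0.024, 0], [0, -0.167, 0, -0.011, 0], [0, -0.168, 0, -0.0, 0], [0, -0.167, 0, 0.012, 0], [0, -0.168, 0, 0.024, 0], [0, -0.166, 0, 0.036, 0]] cmd [  9.1  120.05]
```

Emit:
{"method": "servo_tool", "body": {"series": [[0, -0.166, 0, -0.04, 0], [0, -0.158, 0, -0.047, 0], [0, -0.162, 0, -0.035, 0], [0, -0.164, 0, -0.024, 0]]}}

```text
time: 14.4
tool_pos: [544.4, -27.9, 124.2]
tcp_rot: [-3.141, 0.004, 3.074]
contact_force: [-2.4, 1.3, 9.4]
grip_width: 0.4
```

```bash
python3 - <<'E'
from h import *
np.set_printoptions(precision=1,suppress=True)
im=bot.capture('scene'); cv2.imwrite('pics/s9.png',cv2.resize(cv2.cvtColor(im,cv2.COLOR_RGB2BGR)[120:220,200:340],None,fx=5,fy=5,interpolation=cv2.INTER_CUBIC))
o=bot.get_obs(); print(ff(o['tool_pos']),o['contact_force'],o['moment'],np.degrees(o['tcp_rot']))
E
```

```text
[-30.   -1.9 124.3] [-0.4  0.9  8.9] [ 0.1  0.1 -0. ] [-180.     0.4  176.1]
```

View pics/s9.png

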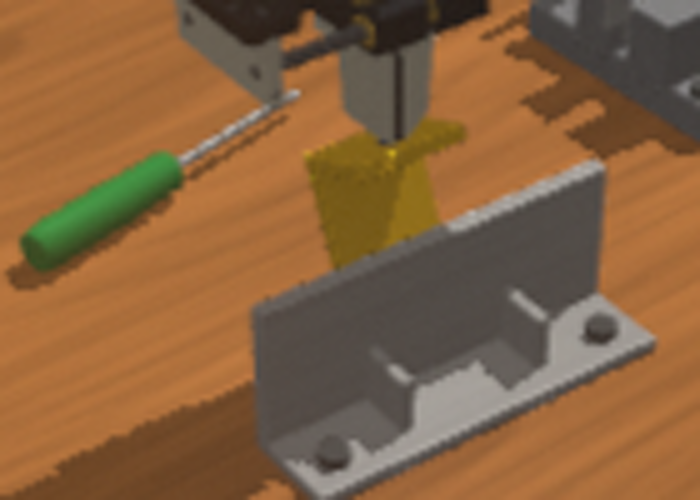

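Emit:
{"method": "servo_tool", "body": {"series": [[0, -0.167, 0, -0.02, 0], [0, -0.168, 0, 0, 0], [0, -0.167, 0, 0, 0], [0, -0.168, 0, 0.02, 0]]}}

```text
time: 14.95
tool_pos: [577.9, -30.1, 123.4]
tcp_rot: [-3.141, 0.004, 3.074]
contact_force: [1.3, 1.3, 5.1]
grip_width: 0.4
```

```bash
python3 - <<'E'
from h import *
np.set_printoptions(precision=1,suppress=True)
im=bot.capture('scene'); cv2.imwrite('pics/s10.png',cv2.resize(cv2.cvtColor(im,cv2.COLOR_RGB2BGR)[120:220,200:340],None,fx=5,fy=5,interpolation=cv2.INTER_CUBIC))
o=bot.get_obs(); print(ff(o['tool_pos']),o['contact_force'],o['moment'],np.degrees(o['tcp_rot']))
E
```

```text
[  3.3  -2.  123.3] [1.4 1.  5.4] [ 0.1 -0.3 -0. ] [-180.     0.3  176.1]
```

View pics/s10.png

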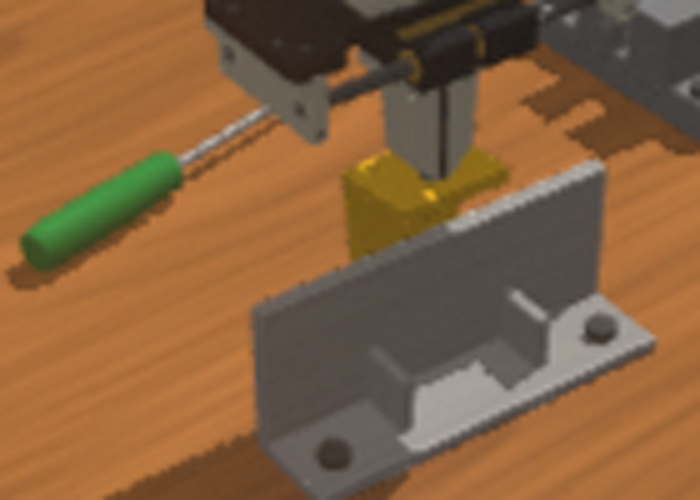

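Emit:
{"method": "servo_tool", "body": {"series": [[0, -0.16, 0, 0.03, 0], [0, -0.1, 0, 0.02, 0], [0, 0, 0, 0, 0]]}}

```text
time: 15.38
tool_pos: [590.8, -31.0, 120.8]
tcp_rot: [-3.141, 0.004, 3.074]
contact_force: [1.7, 0.2, 6.0]
grip_width: 0.3
```

```bash
python3 - <<'E'
from h import *
np.set_printoptions(precision=1,suppress=True)
im=bot.capture('scene'); cv2.imwrite('pics/s11.png',cv2.resize(cv2.cvtColor(im,cv2.COLOR_RGB2BGR)[120:220,200:340],None,fx=5,fy=5,interpolation=cv2.INTER_CUBIC))
o=bot.get_obs(); print(ff(o['tool_pos']),o['contact_force'],o['moment'],np.degrees(o['tcp_rot']))
E
```

```text
[ 15.1  -1.9 120.8] [1.9 0.4 6. ] [ 0.1 -0.4 -0. ] [-180.     0.2  176.1]
```

View pics/s11.png

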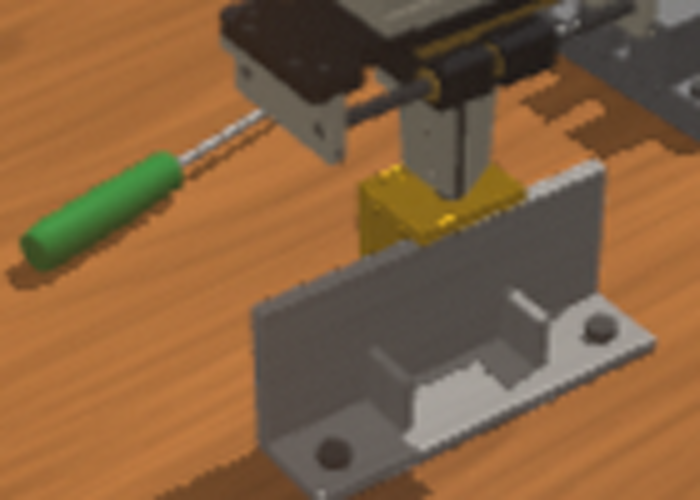

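Emit:
{"method": "servo_tool", "body": {"series": [[0, 0, 0, -0.2, 0], [0.3, 0, 0, -0.5, 0], [1, 0, 0, -0.6, 0], [1, 0.3, 0, 0, 0], [1, 0.3, 0, 0, 0], [1, 0, 0, 0, 0]]}}

```text
time: 16.18
tool_pos: [558.3, -28.7, 185.3]
tcp_rot: [3.141, -0.0, 3.074]
contact_force: [0.4, 0.7, 0.0]
grip_width: 45.9
```

```bash
python3 - <<'E'
from h import *
np.set_printoptions(precision=1,suppress=True)
im=bot.capture('scene'); cv2.imwrite('pics/s12.png',cv2.resize(cv2.cvtColor(im,cv2.COLOR_RGB2BGR)[120:220,200:340],None,fx=5,fy=5,interpolation=cv2.INTER_CUBIC))
save('w12',bot.capture('wrist'))
o=bot.get_obs(); print(o['tool_pos'],ff(o['tool_pos']),o['contact_force'],o['moment'],np.degrees(o['tcp_rot']))
for c,l in [('scene','heel'),('scene','bracket'),('wrist','heel'),('wrist','bracket')]: print(c,l,[(round(r['p'],2),w(c,r['point']),ff(w(c,r['point']))) for r in bot.pinpoint(c,l)])
E
```

```text
[559.3 -28.8 185.2] [-16.4  -1.8 185.2] [ 0.1 -0.4 -0.2] [ 0.  0. -0.] [180.    0.  176.1]
scene heel [(0.77, array([ 564.7, -523.1,   -0.3]), array([  21.5, -494.6,   -0.3])), (0.75, array([562.4, -27.7, 122.6]), array([-13.3,  -0.5, 122.6])), (0.71, array([ 430.4, -384.1,    5.8]), array([-121.6, -364.8,    5.8]))]
scene bracket [(0.85, array([568.1, -29.8,  60.2]), array([-7.4, -2.1, 60.2])), (0.67, array([ 592.5, -442.6,    1.7]), array([  44. , -412.5,    1.7]))]
wrist heel [(0.93, array([566.7, -24. , 123.5]), array([ -9.2,   3.5, 123.5]))]
wrist bracket [(0.9, array([567.9, -29.2,  62.4]), array([-7.7, -1.6, 62.4]))]
```

View pics/s12.png

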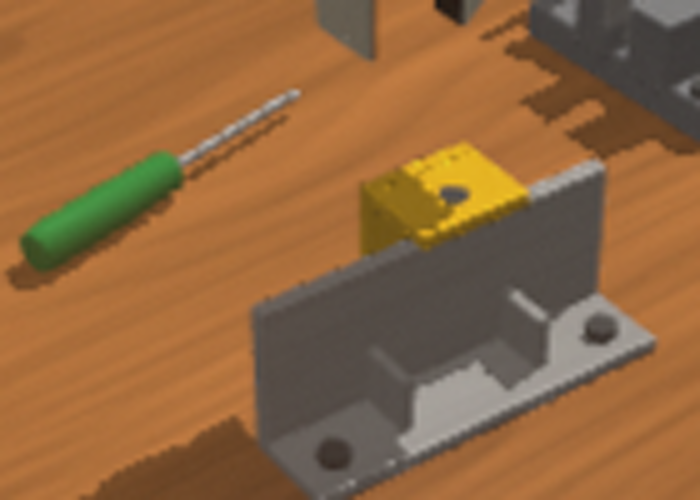

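View pics/w12.png

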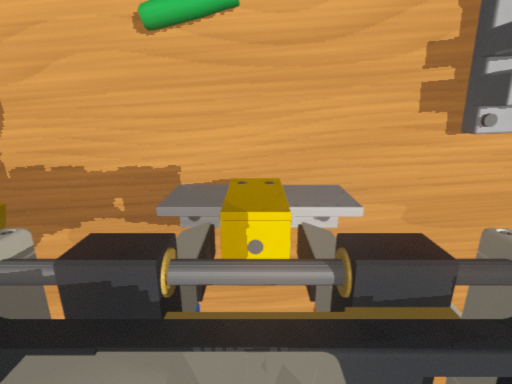

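Emit:
{"method": "servo_tool", "body": {"series": [[1, -0.33, 0, 0, 0], [1, 0, 0, 0, 0], [1, 0, 0, 0.6, 0], [1, 0, 0, 0.6, 0], [1, 0, 0, 0.4, 0], [1, 0, 0, 0.22, 0], [1, 0, 0, 0, 0]]}}

```text
time: 17.35
tool_pos: [574.8, -29.8, 93.6]
tcp_rot: [3.141, -0.001, 3.074]
contact_force: [0.3, -0.7, 0.3]
grip_width: 91.8
```

```bash
python3 - <<'E'
from h import *
np.set_printoptions(precision=1,suppress=True)
save('w13',bot.capture('wrist'))
o=bot.get_obs(); print(o['tool_pos'],ff(o['tool_pos']),o['contact_force'],o['grip_width'],np.degrees(o['tcp_rot']))
E
```

```text
[575.4 -29.9  94.4] [-0.2 -1.8 94.4] [-0.3 -0.9  0.4] 92.2049568075743 [180.    0.  176.1]
```

View pics/w13.png

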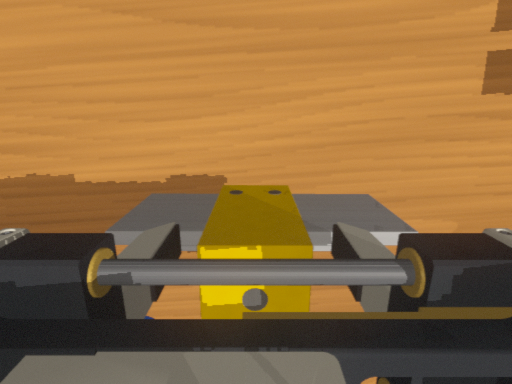

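Emit:
{"method": "servo_tool", "body": {"series": [[0.5, 0, 0, 0, 0], [0.4, 0, 0, 0, 0], [0, 0, 0, 0, 0], [0, 0, 0, 0, 0], [0, 0, 0, 0, 0], [0, 0.03, 0, -0.1, 0], [0, 0.1, 0, -0.2, 0], [0, 0.2, 0, -0.3, 0], [0, 0.2, 0, -0.4, 0], [0, 0, 0, 0, 0]]}}

```text
time: 18.65
tool_pos: [549.1, -28.1, 146.3]
tcp_rot: [-3.141, 0.004, 3.074]
contact_force: [-0.2, -0.5, -4.6]
grip_width: 59.9
```

```bash
python3 - <<'E'
from h import *
np.set_printoptions(precision=1,suppress=True)
save('w14',bot.capture('wrist'))
im=bot.capture('scene'); cv2.imwrite('pics/s14.png',cv2.resize(cv2.cvtColor(im,cv2.COLOR_RGB2BGR)[80:220,180:380],None,fx=4,fy=4,interpolation=cv2.INTER_CUBIC))
o=bot.get_obs(); print(o['tool_pos'],ff(o['tool_pos']),o['contact_force'],o['grip_width'],np.degrees(o['tcp_rot']))
E
```

```text
[548.8 -28.1 144.4] [-26.9  -1.7 144.4] [-0.2 -0.2 -3.6] 59.86564994298639 [-180.     0.1  176.1]
```

View pics/s14.png

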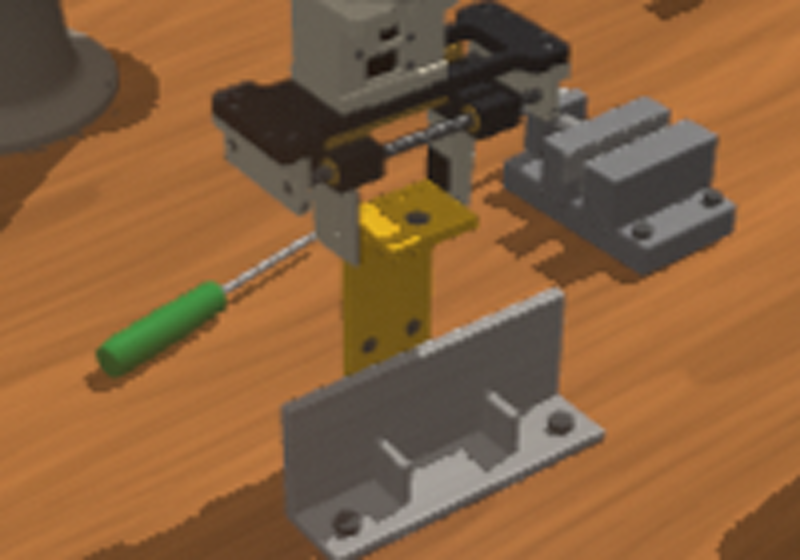

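View pics/w14.png

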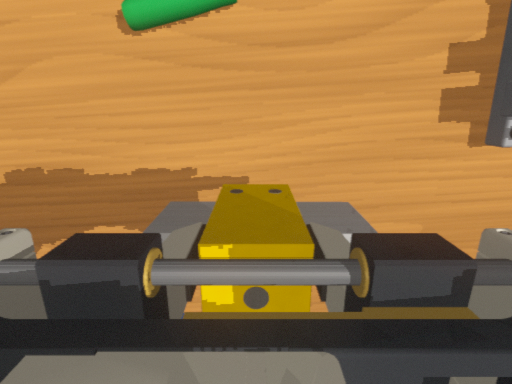

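```bash
python3 - <<'E'
from h import *
np.set_printoptions(precision=1,suppress=True)
im=cv2.imread('pics/w14.png'); cv2.imwrite('pics/w14c.png',cv2.resize(im[170:320,190:330],None,fx=5,fy=4,interpolation=cv2.INTER_CUBIC))
t=bot.get_obs()['tool_pos']; print(t)
for r in (245,248,250): print(r,ff(ray('wrist',(257,r),t[2]+25.7)), ff(ray('wrist',(257,r),t[2]+25.7))-ff(t))
for r in (184,186): q=ray('wrist',(257,r),t[2]-94.3); print('foot',r,ff(q)-ff(t))
plan([548.8,-28.1,145],176.1,[(500,60,195,178.5,5,0),(464.5,258,195,178.5,9,0)])
E
```

```text
[548.8 -28.1 144.4]
245 [-33.7  -0.5 170.1] [-6.8  1.2 25.7]
248 [-32.   -0.5 170.1] [-5.1  1.2 25.7]
250 [-30.8  -0.5 170.1] [-4.   1.2 25.7]
foot 184 [ -7.4   1.6 -94.3]
foot 186 [ -5.5   1.6 -94.3]
[[0.0,0.219,0.338,-0.2,-0.005],[0.0,0.216,0.34,-0.2,-0.006],[0.0,0.213,0.342,-0.2,-0.005],[0.0,0.21,0.344,-0.2,-0.005],[0.0,0.207,0.345,-0.2,-0.006],[0.0,0.09,0.438,0.0,0.0],[0.0,0.09,0.438,0.0,0.0],[0.0,0.091,0.438,0.0,0.0],[0.0,0.09,0.437,0.0,0.0],[0.0,0.09,0.438,0.0,0.0],[0.0,0.09,0.438,0.0,0.0],[0.0,0.09,0.438,0.0,0.0],[0.0,0.09,0.438,0.0,0.0],[0.0,0.091,0.438,0.0,0.0]]
end [464.5 258.  195. ] 178.52999999999994
```

View pics/w14c.png

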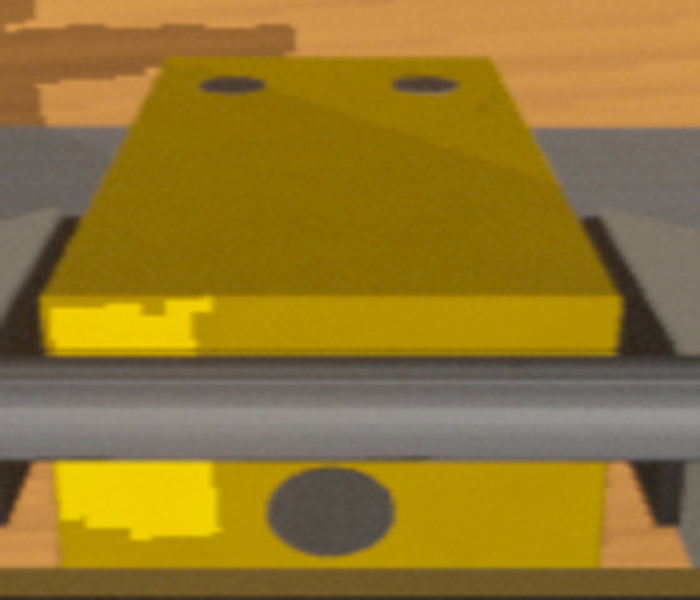

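Emit:
{"method": "servo_tool", "body": {"series": [[0, 0.22, 0.34, -0.2, -0.005], [0, 0.22, 0.34, -0.2, -0.006], [0, 0.21, 0.34, -0.2, -0.005], [0, 0.21, 0.34, -0.2, -0.005], [0, 0.21, 0.35, -0.2, -0.006], [0, 0.09, 0.438, 0, 0], [0, 0.09, 0.438, 0, 0], [0, 0.09, 0.438, 0, 0], [0, 0.09, 0.438, 0, 0], [0, 0.09, 0.438, 0, 0], [0, 0.09, 0.438, 0, 0], [0, 0.09, 0.438, 0, 0], [0, 0.09, 0.438, 0, 0], [0, 0.09, 0.438, 0, 0], [0, 0, 0, 0, 0], [0, 0, 0, 0, 0]]}}

```text
time: 20.75
tool_pos: [463.8, 258.0, 194.3]
tcp_rot: [-3.141, 0.0, 3.117]
contact_force: [0.5, 0.3, -3.5]
grip_width: 59.7
```

```bash
python3 - <<'E'
from h import *
np.set_printoptions(precision=1,suppress=True)
save('w15',bot.capture('wrist'))
im=bot.capture('top'); cv2.imwrite('pics/t15.png',cv2.resize(cv2.cvtColor(im,cv2.COLOR_RGB2BGR)[170:310,60:200],None,fx=4,fy=4,interpolation=cv2.INTER_CUBIC))
im=bot.capture('scene'); cv2.imwrite('pics/s15.png',cv2.resize(cv2.cvtColor(im,cv2.COLOR_RGB2BGR)[40:180,260:420],None,fx=4,fy=4,interpolation=cv2.INTER_CUBIC))
o=bot.get_obs(); print(o['tool_pos'],o['contact_force'],o['grip_width'],np.degrees(o['tcp_rot']))
E
```

```text
[464.2 257.5 194.2] [ 0.1  0.5 -3.6] 59.75685134652016 [-180.     0.   178.5]
```

View pics/s15.png

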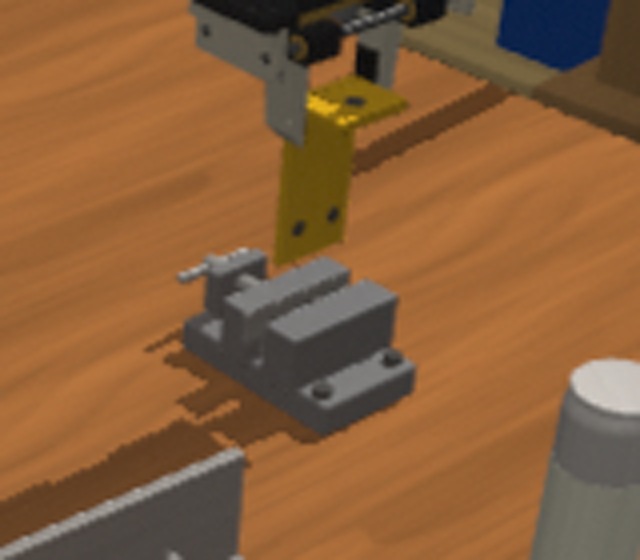

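View pics/w15.png

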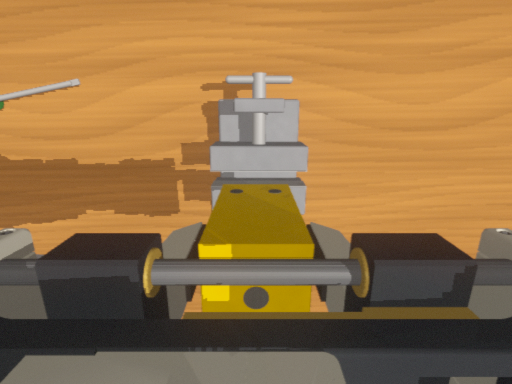

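View pics/t15.png

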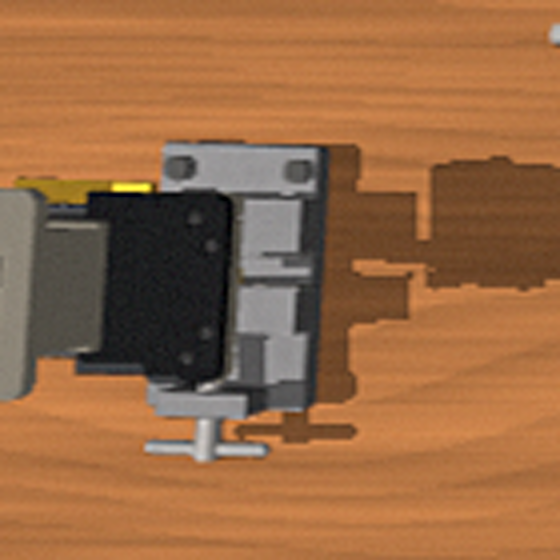

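```bash
python3 - <<'E'
from h import *
np.set_printoptions(precision=1,suppress=True)
im=cv2.imread('pics/w15.png'); cv2.imwrite('pics/w15c.png',cv2.resize(im[60:220,190:330],None,fx=5,fy=5,interpolation=cv2.INTER_CUBIC))
for r in (141,143,168,170,178,180): print(r,ray('wrist',(259,r),65))
for c in (211,307): print(c,ray('wrist',(c,168),65))
E
```

```text
141 [421.6 262.2  65. ]
143 [423.6 262.1  65. ]
168 [449.1 261.6  65. ]
170 [451.2 261.5  65. ]
178 [459.7 261.3  65. ]
180 [461.8 261.3  65. ]
211 [447.9 212.2  65. ]
307 [450.4 310.9  65. ]
```

View pics/w15c.png

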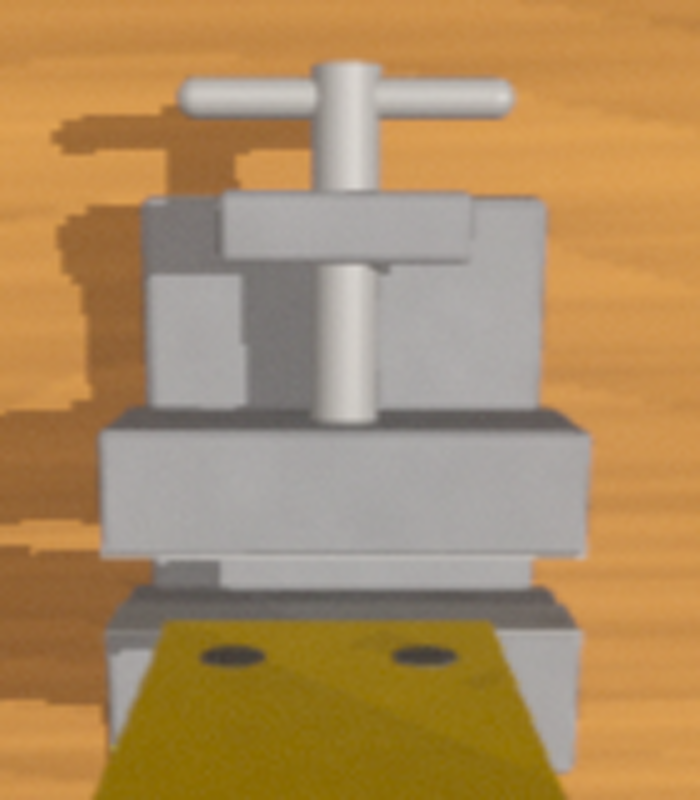

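Emit:
{"method": "servo_tool", "body": {"series": [[0, 0.015, 0.03, 0.2, 0], [0, 0, 0, 0.25, 0], [0, 0, 0, 0, 0], [0, 0, 0, 0, 0]]}}

```text
time: 21.4
tool_pos: [463.5, 259.6, 171.4]
tcp_rot: [-3.142, -0.0, 3.117]
contact_force: [0.8, 0.3, -3.3]
grip_width: 60.0
```

```bash
python3 - <<'E'
from h import *
np.set_printoptions(precision=1,suppress=True)
im=bot.capture('wrist'); cv2.imwrite('pics/w16c.png',cv2.resize(cv2.cvtColor(im,cv2.COLOR_RGB2BGR)[60:220,190:330],None,fx=5,fy=5,interpolation=cv2.INTER_CUBIC))
im=bot.capture('scene'); cv2.imwrite('pics/s16.png',cv2.resize(cv2.cvtColor(im,cv2.COLOR_RGB2BGR)[40:160,280:400],None,fx=5,fy=5,interpolation=cv2.INTER_CUBIC))
o=bot.get_obs(); print(o['tool_pos'],o['contact_force'],o['grip_width'],np.degrees(o['tcp_rot']))
E
```

```text
[463.6 259.7 171.8] [-0.4 -0.4 -3.2] 59.93800131636653 [180.    0.  178.6]
```

View pics/s16.png

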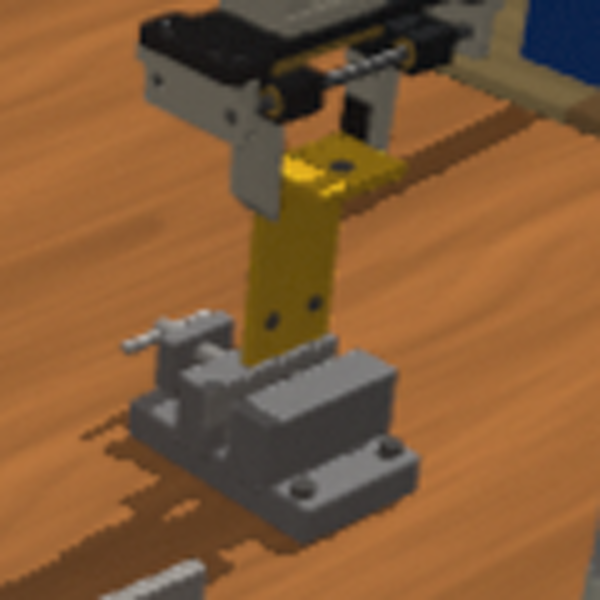

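View pics/w16c.png

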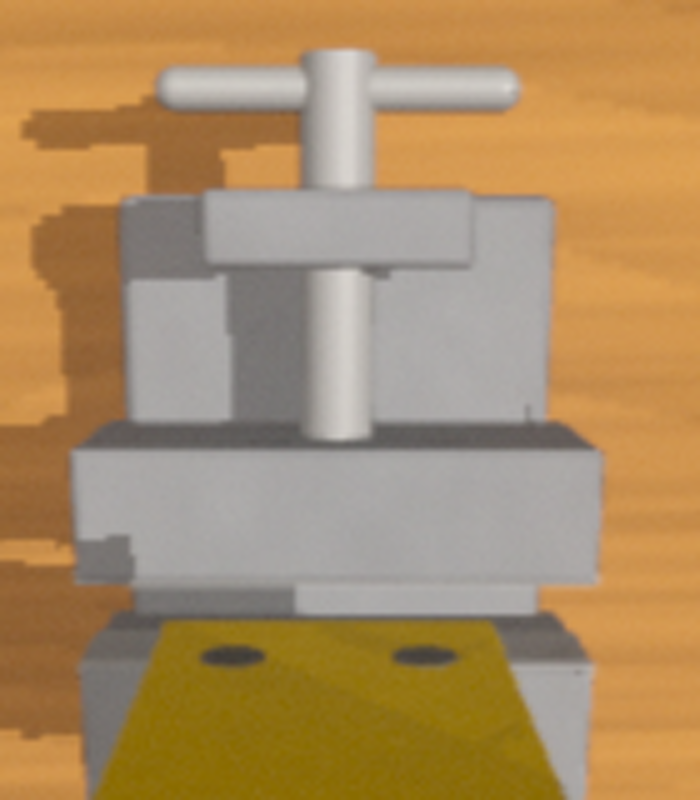

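Emit:
{"method": "servo_tool", "body": {"series": [[0, 0, 0, 0.15, 0], [0, 0, 0, 0.2, 0], [0, 0, 0, 0.2, 0], [0, 0, 0, 0.2, 0], [0, 0, 0, 0.15, 0], [0, 0, 0, 0.05, 0], [0, 0, 0, 0, 0]]}}

```text
time: 22.38
tool_pos: [463.4, 259.6, 124.0]
tcp_rot: [3.142, -0.0, 3.117]
contact_force: [0.5, 0.6, -3.5]
grip_width: 59.6
```

Emit:
{"method": "servo_tool", "body": {"series": [[0, 0, 0, 0.04, 0], [0, 0, 0, 0.03, 0], [0, 0, 0, 0, 0]]}}

```text
time: 22.75
tool_pos: [463.4, 259.6, 120.6]
tcp_rot: [3.142, -0.0, 3.117]
contact_force: [0.4, -0.7, -3.6]
grip_width: 60.0
```

Emit:
{"method": "servo_tool", "body": {"series": [[0, 0, 0, 0.02, 0], [0, 0, 0, 0.01, 0], [0, 0, 0, 0, 0]]}}

```text
time: 23.12
tool_pos: [463.5, 259.6, 119.3]
tcp_rot: [3.141, 0.0, 3.117]
contact_force: [-0.4, 0.1, -1.7]
grip_width: 59.9
```

Emit:
{"method": "servo_tool", "body": {"series": [[0, -0.03, 0, 0, 0], [0, -0.03, 0, 0, 0], [0, 0, 0, 0, 0]]}}

```text
time: 23.5
tool_pos: [466.3, 259.6, 119.3]
tcp_rot: [3.141, -0.0, 3.117]
contact_force: [-2.5, -0.5, 2.1]
grip_width: 59.6
```

Emit:
{"method": "servo_tool", "body": {"series": [[0, -0.02, 0, 0, 0], [0, 0, 0, 0, 0]]}}

```text
time: 23.75
tool_pos: [467.4, 259.5, 119.2]
tcp_rot: [3.141, 0.0, 3.117]
contact_force: [-3.6, -0.7, 3.0]
grip_width: 59.8
```

Emit:
{"method": "servo_tool", "body": {"series": [[0.7, 0, 0, 0, 0], [0.7, 0, 0, 0, 0], [1, 0, 0, 0, 0], [1, 0, 0, 0, 0], [1, 0, 0, 0, 0]]}}

```text
time: 24.38
tool_pos: [467.5, 259.5, 119.1]
tcp_rot: [3.141, 0.0, 3.117]
contact_force: [-0.2, 0.4, 0.7]
grip_width: 89.0
```

```bash
python3 - <<'E'
from h import *
np.set_printoptions(precision=1,suppress=True)
save('w17',bot.capture('wrist'))
im=bot.capture('scene'); cv2.imwrite('pics/s17.png',cv2.resize(cv2.cvtColor(im,cv2.COLOR_RGB2BGR)[40:160,280:400],None,fx=5,fy=5,interpolation=cv2.INTER_CUBIC))
o=bot.get_obs(); print(o['tool_pos'],o['contact_force'],o['grip_width'])
E
```

```text
[467.4 259.5 119.1] [ 0.2 -0.2 -0.3] 91.09708856268065
```

View pics/s17.png

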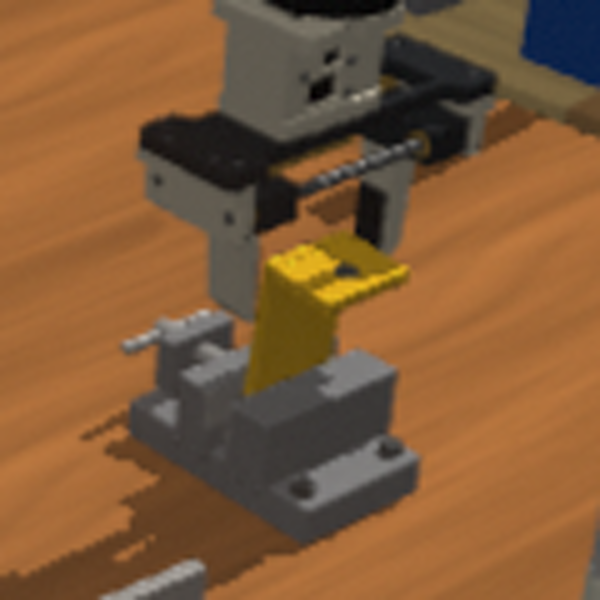

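View pics/w17.png

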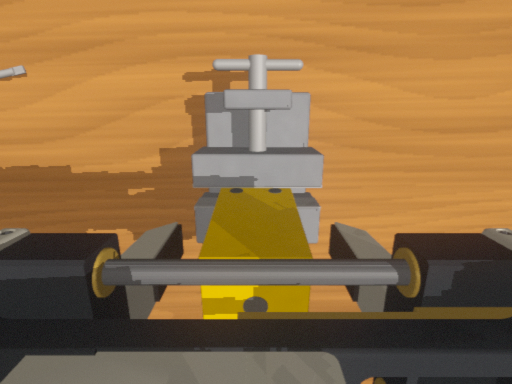

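Emit:
{"method": "servo_tool", "body": {"series": [[1, 0, 0, -0.3, 0], [1, 0, 0, -0.6, 0], [1, 0, 0, -0.8, 0], [1, 0, 0, -0.8, 0], [1, 0.8, 0, 0, 0], [1, 0.8, 0, 0, 0], [1, 0, 0, 0, 0], [1, 0, 0, 0, 0]]}}

```text
time: 25.48
tool_pos: [388.1, 261.7, 245.1]
tcp_rot: [3.141, 0.002, 3.117]
contact_force: [0.2, -0.1, -0.1]
grip_width: 91.7
```

```bash
python3 - <<'E'
from h import *
np.set_printoptions(precision=1,suppress=True)
save('w18',bot.capture('wrist'))
im=bot.capture('scene'); cv2.imwrite('pics/s18.png',cv2.resize(cv2.cvtColor(im,cv2.COLOR_RGB2BGR)[40:160,280:400],None,fx=5,fy=5,interpolation=cv2.INTER_CUBIC))
save('t18',bot.capture('top'))
o=bot.get_obs(); print(o['tool_pos'],o['contact_force'],o['grip_width'],o['time'])
for c in ['scene','top','wrist']:
  for l in ['heel','bracket','spray_can','tape_roll','screwdriver']: print(c,l,[(round(r['p'],2),w(c,r['point'])) for r in bot.pinpoint(c,l)])
E
```

```text
[388.3 261.5 244.2] [-0.6 -1.4 -0.6] 91.83858039686821 25.625
scene heel [(0.8, array([ 565. , -522.3,   -0. ])), (0.77, array([ 430. , -381. ,    4.5])), (0.76, array([462.2, 260.5, 149.3]))]
scene bracket [(0.94, array([462.1, 259.7,  83.7])), (0.9, array([ 594.3, -442.3,   -3.5])), (0.79, array([ 348.4, -361.2,    2.2]))]
scene spray_can [(0.75, array([761.4, 188.3,   2.6]))]
scene tape_roll [(0.78, array([ 744.3, -171.5,    2.6]))]
scene screwdriver [(0.92, array([369.6, -30. ,   1. ]))]
top heel [(0.92, array([465. , 252.4, 143.9])), (0.77, array([ 428.5, -379.6,   -0.5])), (0.65, array([ 569.8, -526.1,    3.9]))]
top bracket [(0.92, array([ 590.9, -442. ,   -4.7])), (0.87, array([ 348.2, -363.2,    2. ])), (0.82, array([464.2, 254.1,  88.8]))]
top spray_can [(0.75, array([759.7, 185.8,  -4.2]))]
top tape_roll [(0.93, array([ 746.4, -171.6,   -3. ]))]
top screwdriver [(0.61, array([370.5, -39.7,  -2.5]))]
wrist heel [(0.59, array([467.3, 263.4, 143.9]))]
wrist bracket [(0.71, array([459.2, 258.1,  87.6]))]
wrist spray_can []
wrist tape_roll []
wrist screwdriver [(0.7, array([370.5, -37. ,   1.6]))]
```

View pics/s18.png

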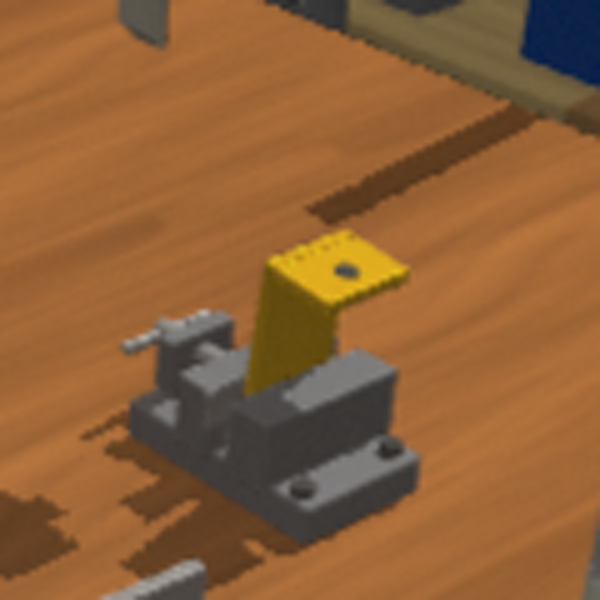

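View pics/t18.png

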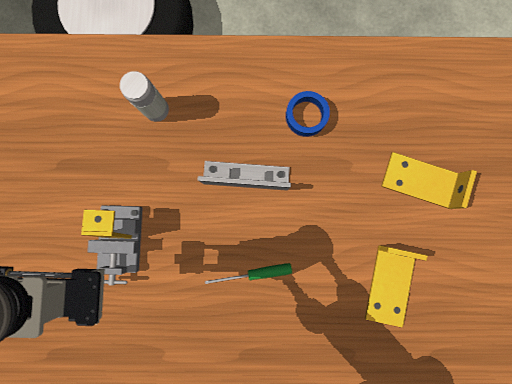

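```bash
python3 -c "
from plant import bot
print(bot.close_job())"
```

```text
the job is handed in; nothing more can be done
None
```

The smallest yellow bracket now stands on its foot between the vise jaws, let go. I handed the job in at about 26 s of the allowed 70 s; no verdict is reported.

**What I did:**
- Picked the smallest bracket out of three. It measured 60 × 119 mm, against 60 × 120 mm given.
- Set it flat about 12 mm in front of the fence and let go.
- Pushed its upstand round an arc with the shut fingers. It tipped up and stood leaning on the fence by itself.
- Took it by its top end and lowered it into the vise gap until it touched the bed. I slid it about 4 mm towards the far jaw before opening, so it could not fall into a lean.

**Last checks:**
- **In the vise:** the topmost corner is at about (465, 259, 145) mm, and 145 mm is its height when standing on the bed. The gap centre is at x ≈ 460 mm. The bracket looks square, with a lean of a few degrees towards the far jaw. The gap geometry limits any lean to about 0.2 rad.
- **Bystanders:** the spray can, tape roll and screwdriver were all found at their starting places, within a few mm.
- **Robot:** it touches nothing, and the wrist force reads about zero.

**Disagreements:** the cameras differed by up to 11 mm on the bracket's position along the gap and by 3 mm on the vise centre there. Both are inside the 30 mm allowed. The network that locates a thing's origin never found the vise, so I measured it from its jaw edges in the top picture. Across the gap, the wrist picture agreed to 0.2 mm.

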